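# Pull the filter plate from a bench dust filter and present it over the tray

## Task

Lift the flap of the grey bench dust filter by its steel bar until the flap stands open, and draw the mesh filter plate (the one with the grip tab on top) up out of its slot, leaving the plain blank plate where it is. Present the filter plate above the middle of the black tray, so that loose dust falls into it: upright with the tab on top, its broad face parallel to the tray's long edges, its lower edge about 10 cm above the tray. Finish while still holding it there, motionless in the gripper, with the flap still open and the dish, jar and mug left alone.

Things in the scene. Friction and masses are not known exactly. Their poses are not given: they have to be found in the camera images.
- filter_unit: Fixed grey bench dust filter, open-topped, 112 (x) x 200 (y) x 92 (z) mm, walls and floor 6 mm; origin: centre of its underside. Its louvred front faces its -x; left or right of the robot's centre line, turned a little. Inside, two upright plates lie along its x in slots at y = +36 and -36 mm: black combs up to 46 mm high at the plates' ends, 2 mm play each side; above is free.
- flap (a joint): Angle of the housing's flat grey cover flap (112 x 200 x 5 mm): 0 shut, 1.57 upright, 1.85 stop, leaning back. Hinged on the housing's rear top edge (+x side); the front edge swings up and back. Starts shut or slightly ajar (up to 0.2). The hinge is stiff (0.2 N m): the flap stays where it is left.
- flap_hinge (a point): Middle of the flap's hinge axis: at (56, 0, 92) mm in the housing's frame; the axis runs along the housing's y.
- flap_bar (a point): Middle of the flap's lift bar: round steel, 10 mm thick, parallel to the hinge, 157 mm from its axis; flap shut, 96.5 mm above the table. Two arms 80 mm apart carry it 45 mm ahead of the flap's front edge; 40 mm free between bar and housing front for a finger. Pinched across from above, it turns between the fingers as the flap swings.
- filter_plate: Loose filter plate (about 0.12 kg) in one of the slots: aluminium frame with mesh, 76 (x) x 10 (y) x 55 (z) mm, plus a grip tab 40 x 10 mm mid-top, up to 77 mm above the lower edge. Origin: middle of the lower edge; x along its width, y through its thickness, z up. In the slot the lower edge is 6 mm above the table.
- filter_tab (a point): Point in the middle of the filter plate's grip tab, 67 mm above the plate's lower edge and 10 mm below the tab's top.
- blank_plate: Plain solid aluminium blank plate, loose, in the other slot: 76 x 10 x 55 mm, no mesh and no tab. Origin at the middle of its lower edge. It stays in place.
- black_tray: Black tray lying on the table, fixed there, 244 (x) x 162 (y) x 16 (z) mm; origin at the centre of its underside; x along its long edges.
- bead_dish: Small pale blue dish with beads, about 84 mm across and 33 mm high, origin at the centre of its underside; bystander on the robot's side of the table.
- glass_jar: Small glass jar, 56 mm across, 71 mm high, origin at the centre of its underside; bystander at the left on the robot's side.
- blue_mug: Dark blue mug, 96 x 140 x 98 mm with handle, origin at the centre of its underside; bystander at the back.

How it is judged:
By the outcome, as a careful person would: the job done as asked, in the order asked, and still so for the second after the job is handed in, while the arm keeps its last pose, push and grip.
It also fails if it takes over 58 s, if anything falls off the work surface, if the arm or the gripper's body presses on something with over 40 N, if the wrist force passes 120 N, or if a joint passes its speed limit or range.

## Robot

A 6-joint arm with a two-finger parallel gripper is mounted at the origin on a cart in front of the work surface, level with it; the furniture and walls round the work are solid. World frame = base frame: x ahead of the robot, y to its left, z up, the work surface at z = 0. Lengths are in m, angles in rad, forces in N, time in s.
With the tool pointing down it reaches from about 0.275 to 0.75 m from the base axis. Payload 10.2 kg.
Tool frame: the origin (TCP) lies midway between the tips of the shut fingers; the grasp point (between the pads) lies 19 mm behind it (env.hold_point_z is the distance from the TCP to the grasp point, in m); z points along the fingers, y is the line along which they close (so a half turn about z gives the same grasp; the last joint's range is limited). The gripper opens to 85 mm and grips with 20 to 120 N. Pads are 22 mm wide; open, the fingers measure 114 mm over their backs; the gripper's body (76 mm by 85 mm) begins 54 mm behind the grasp point. The pads swing forward as they close: fully open they stand 13 mm farther back than shut.
Start: joints at [1.03, 0.313, 1.498, -0, 1.331, -0.223], TCP at [0.164, 0.499, 0.231] pointing down, gripper open.
Joint ranges: [-2.94, 2.94], [-0.97, 2.17], [0.19, 2.56], [-1.23, 4.37], [0.02, 3.11], [-2.88, 2.88]. Speed limits (rad/s): [2.39, 2.39, 3.01, 3.14, 3.14, 3.14].

## Interface

Orientations are given as a unit quaternion [x, y, z, w].
In Python, from bench import env, kinematics, monitor, eyes, job gives the robot as it stands. The module is installed in compiled form; this text tells all that it offers. Calls block until the motion is done:
- env.reach(position, orientation): joint-space move of the TCP to a pose.
- env.movel(position, velocity=0.15, frame=None, guard=None): straight line of the TCP; frame=None keeps the orientation; velocity is the mean speed in m/s. With guard (N) it stops when the force on the tool has changed by that much, and returns True; else False.
- env.set_joints(angles): joint-space move.
- env.release() and env.close_gripper(effort=None): open the fingers fully, or close them until they stop; effort is the grip in N (None keeps the last).
- env.hold(seconds).
- kinematics.ik(position, orientation): joint angles nearest the present ones, or None.
- monitor.sense(): the state.
- eyes.grab_frame(name): name is "scene" or "top" or "wrist"; returns a dict with "frame" (420x560x3 uint8, red, green, blue), "mtx" (3x3 intrinsics, pixels), "k1" (the pictures are not rectified: a ray, as slopes to the right and down, at radius r is drawn at 1 + k1 r^2 times it, then the intrinsics apply), "view" (4x4, takes a point from world to camera coordinates). Camera axes: x right, y down, z forward; pixel columns grow to the right and rows downward; lengths in m; the calibration is good to about 2 mm. A picture is of the moment at which its call begins. There is no depth.
A pose or a line that the arm cannot do raises env.MotionError and nothing moves.
- job.hand_in(): hands the job in; it is judged then, once.
The state is a dict: "clock": time; "joints": joint angles; "qvel": joint speeds; "joint_efforts": joint torques, N m; "position": TCP position; "ee_rot": TCP orientation; "contact_force": force on the tool from outside, world axes, zero at the start; "ft_torque": the same for the moment, N m; "finger_gap": opening from 0.0 (shut) to 1.0 (fully open); "gripper_force": force on a finger pad.
Only numpy, scipy, OpenCV 4.12 (cv2) and the standard library are available. Lean on these libraries where they do the work, as an engineer would, in place of code of your own. Each camera call takes 0.05 s, during which the arm holds its last target. There are 200 camera calls.

## Working session

There is one attempt and no reset: what is moved stays moved. The work goes in short steps, each a Python script; the robot and the scene stay as the last script left them, time stands still between calls to the robot, and variables do not carry over. Pictures are saved under pics/ and viewed, at most 10 in all, crops included, and the job is handed in when it is done.

```bash
mkdir -p pics
cat > h.py <<'E'
import numpy as np, cv2
from bench import env, kinematics, monitor, eyes, job
from scipy.spatial.transform import Rotation as R
def save(n,f):
    g=eyes.grab_frame(n); cv2.imwrite(f,g["frame"][:,:,::-1]); np.savez(f+'.npz',mtx=g["mtx"],k1=g["k1"],view=g["view"]); return g
def project(g,P):
    P=np.atleast_2d(P); c=(g["view"]@np.c_[P,np.ones(len(P))].T).T[:,:3]; s=c[:,:2]/c[:,2:]
    s=s*(1+float(g["k1"])*(s**2).sum(1,keepdims=True)); return s@g["mtx"][:2,:2].T+g["mtx"][:2,2]
def ray(g,uv):
    d=(np.array(uv,float)-g["mtx"][:2,2])/np.diag(g["mtx"])[:2]; s=d.copy()
    for _ in range(30): s=d/(1+float(g["k1"])*(s@s))
    V=g["view"]; return -V[:3,:3].T@V[:3,3], V[:3,:3].T@np.r_[s,1]
def atz(g,uv,z):
    o,d=ray(g,uv); return o+d*(z-o[2])/d[2]
def down(yaw):  # tool z down, tool y (closing line) at angle yaw from world x
    y=np.array([np.cos(yaw),np.sin(yaw),0]); z=np.array([0,0,-1.]); return R.from_matrix(np.c_[np.cross(y,z),y,z]).as_quat()
E
python3 - <<'E'
from h import *
for n in("scene","top"):
    g=save(n,f"pics/{n}0.png"); print(n,g["mtx"].round(1).tolist(),g["k1"],g["view"].round(3).tolist())
s=monitor.sense();print({k:np.round(v,3) for k,v in s.items()},env.hold_point_z)
E
```

```text
scene [[428.8, 0.0, 282.3], [0.0, 428.8, 213.7], [0.0, 0.0, 1.0]] -0.06432111532048819 [[0.603, -0.798, 0.016, -0.299], [-0.522, -0.41, -0.748, 0.364], [0.604, 0.442, -0.664, 0.711], [0.0, 0.0, 0.0, 1.0]]
top [[386.6, 0.0, 278.7], [0.0, 386.6, 213.5], [0.0, 0.0, 1.0]] -0.09831077382746263 [[0.01, -0.999, -0.03, 0.026], [-0.984, -0.005, -0.177, 0.523], [0.177, 0.032, -0.984, 1.067], [0.0, 0.0, 0.0, 1.0]]
{'clock': np.float64(0.1), 'joints': array([ 1.03 ,  0.313,  1.498, -0.   ,  1.331, -0.223]), 'qvel': array([ 0.   , -0.001, -0.001, -0.001, -0.   ,  0.002]), 'joint_efforts': array([ 3.0000e-03, -4.1289e+01, -2.6014e+01, -0.0000e+00,  3.0000e-03,
       -0.0000e+00]), 'position': array([0.164, 0.499, 0.231]), 'ee_rot': array([ 0.158,  0.987, -0.001, -0.   ]), 'contact_force': array([-0.764, -0.174, -0.457]), 'ft_torque': array([0.002, 0.043, 0.067]), 'gripper_force': np.float64(0.0), 'finger_gap': np.float64(1.001)} 0.0187
```

View pics/top0.png

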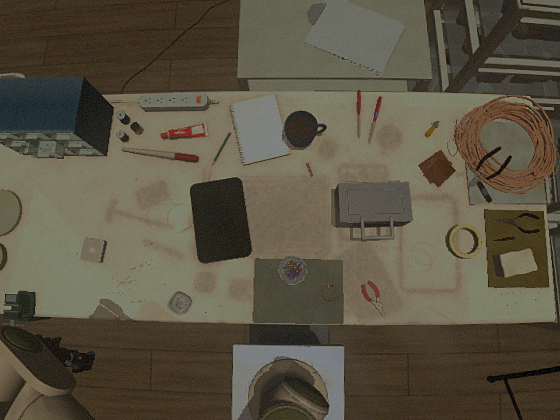

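View pics/scene0.png

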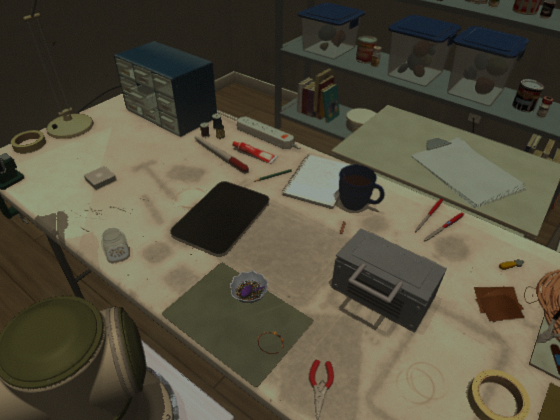

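The top view shows the filter unit at about (373,203), its bar at (377,238), the tray at (220,220) and the dish at (292,269). The jar is at about (180,302) and the mug at (302,130). The scene view shows the unit at (388,280) and its bar at (375,288). Next I'll enlarge both.

Run:
```python
import cv2,numpy as np
a=cv2.imread('pics/top0.png')[170:250,320:425]; b=cv2.imread('pics/scene0.png')[225:335,320:455]
a=cv2.resize(a,(788,600),interpolation=3)[:, :]; 
a=cv2.resize(cv2.imread('pics/top0.png')[170:250,320:420],(400,320),interpolation=2)
b=cv2.resize(cv2.imread('pics/scene0.png')[225:335,320:450],(390,330),interpolation=2)
t=cv2.resize(cv2.imread('pics/top0.png')[170:270,180:260],(320,400)) 
o=np.zeros((600,800,3),np.uint8);o[:320,:400]=a;o[:330,405:795]=b;o[330:600,:]=0
o[330:600,0:216]=cv2.resize(t,(216,270))
cv2.imwrite('pics/c1.png',cv2.convertScaleAbs(o,alpha=1.6))
```

```text
(no output)
```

View pics/c1.png

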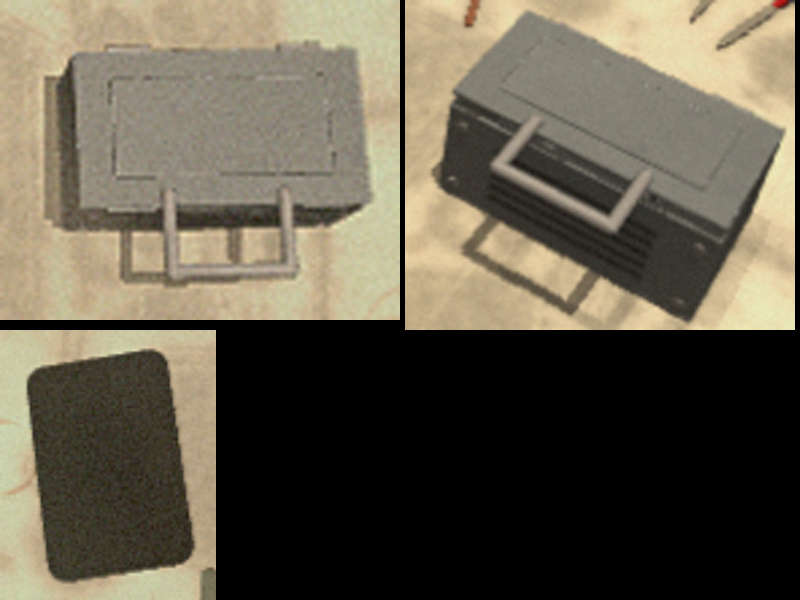

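```bash
cat > fit.py <<'E'
from h import *
from scipy.optimize import least_squares
def L(n):
    d=np.load(f'pics/{n}.png.npz'); return {k:d[k] for k in d}
T,S=L('top0'),L('scene0')
tp=np.array([(75,55),(355,50),(372,203),(78,208),(172,271),(292,268)])/4+[320,170]
sp=np.array([(120,12),(378,133),(317,238),(48,95),(92,165),(208,225)])/3+[320,225]
def model(p):
    x,y,w,a=p
    F=np.array([(0,.1,.005),(0,-.1,.005),(-.112,-.1,.005),(-.112,.1,.005),(-.157,.04,.0045),(-.157,-.04,.0045)])
    c,s=np.cos(a),np.sin(a); q=np.c_[F[:,0]*c+F[:,2]*s,F[:,1],-F[:,0]*s+F[:,2]*c]+[.056,0,.092]
    return np.c_[x+q[:,0]*np.cos(w)-q[:,1]*np.sin(w),y+q[:,0]*np.sin(w)+q[:,1]*np.cos(w),q[:,2]]
f=lambda p:np.r_[project(T,model(p))-tp,project(S,model(p))-sp].ravel()
for use in(slice(None),slice(0,12),slice(12,24)):
    r=least_squares(lambda p:f(p)[use],[.5,-.2,0,.05]); print(r.x.round(4),np.abs(r.fun).max().round(2),r.cost.round(2))
r=least_squares(f,[.5,-.2,0,.05]);print(r.fun.reshape(-1,2).round(1).tolist()); print(model(r.x).round(3).tolist())
# tray
for n,g,roi in(('top0',T,(170,270,180,260)),('scene0',S,(170,265,160,285))):
    im=cv2.imread(f'pics/{n}.png'); a,b,c,d=roi; m=(im[a:b,c:d].max(2)<70).astype('uint8'); k,l,st,_=cv2.connectedComponentsWithStats(m); i=1+st[1:,4].argmax()
    P=np.argwhere(l==i)[:,::-1]+[c,a]; W=np.array([atz(g,u,.014)[:2] for u in P])*1000
    print(n,cv2.minAreaRect(W.astype(np.float32)))
for u in((292,269),(180,302),(302,130)): print(atz(T,u,.03).round(3))
E
python3 fit.py
```

```text
[ 0.5461 -0.237   0.0188  0.0994] 2.15 9.58
[ 0.5455 -0.236   0.018   0.1292] 1.03 0.91
[ 0.5451 -0.2375  0.0183  0.1069] 1.97 8.23
[[-0.7, -0.6], [0.6, -0.2], [0.4, 0.3], [0.6, 0.1], [0.2, 0.3], [-0.1, 0.6], [0.2, -0.2], [0.7, 0.1], [1.7, -2.1], [-1.0, -1.7], [-0.5, 1.1], [-1.3, 1.2]]
[[0.601, -0.136, 0.097], [0.604, -0.336, 0.097], [0.493, -0.338, 0.108], [0.489, -0.138, 0.108], [0.446, -0.199, 0.112], [0.447, -0.279, 0.112]]
top0 ((510.632568359375, 207.25863647460938), (244.60142517089844, 161.27264404296875), 9.421266555786133)
scene0 ((509.3293151855469, 205.11294555664062), (252.58468627929688, 169.978759765625), 9.92168140411377)
[ 0.365 -0.009  0.03 ]
[0.267 0.311 0.03 ]
[ 0.786 -0.038  0.03 ]
```

```bash
cat >> h.py <<'E'
HX,HY,HW,A0=0.5457,-0.2367,0.0185,0.112
def hw(x,y,z): return np.array([HX+x*np.cos(HW)-y*np.sin(HW),HY+x*np.sin(HW)+y*np.cos(HW),z])
def bar(a):
    b=a+np.arctan2(.0045,.157); return hw(.056-.157*np.cos(b),0,.092+.157*np.sin(b))
G=np.array([0,0,.0187])
def st():
    s=monitor.sense(); print({k:np.round(s[k],3).tolist() for k in('clock','joints','position','contact_force','finger_gap','gripper_force')}); return s
E
python3 - <<'E'
from h import *
for y in(HW,HW+np.pi):
    for p in [bar(A0)+[0,0,.14],bar(A0),bar(1.0),bar(1.75),bar(1.75)+[0,0,.1]]:
        q=kinematics.ik(p-G,down(y)); print(p.round(3),None if q is None else np.round(q,2))
for y in(HW+np.pi/2,HW-np.pi/2):
    for p in (hw(0,.03,.073),hw(0,-.03,.073),hw(0,-.03,.25)): 
        q=kinematics.ik(p-G,down(y)); print(p.round(3),None if q is None else np.round(q,2))
y=HW
env.reach(bar(A0)+[0,0,.13]-G,down(HW)) if kinematics.ik(bar(A0)-G,down(HW)) is not None else print('no')
env.movel(bar(A0)+[0,0,.055]-G); st(); save('wrist','pics/w1.png'); save('scene','pics/s1.png')
a=cv2.imread('pics/w1.png'); b=cv2.imread('pics/s1.png')[150:360,270:480]
o=np.zeros((420,800,3),np.uint8); o[:300,:400]=cv2.resize(a,(400,300)); o[:400,400:]=cv2.resize(b,(400,400)); cv2.imwrite('pics/c2.png',cv2.convertScaleAbs(o,alpha=1.5))
E
```

```text
[ 0.446 -0.239  0.254] [-0.72  0.27  1.55 -0.    1.33 -0.74]
[ 0.446 -0.239  0.114] [-0.72  0.43  1.72 -0.    0.99 -0.74]
[ 0.521 -0.237  0.226] [-0.63  0.43  1.39 -0.    1.32 -0.65]
[ 0.634 -0.235  0.246] [-0.53  0.67  0.96 -0.    1.51 -0.55]
[ 0.634 -0.235  0.346] [-0.53  0.66  0.73 -0.    1.75 -0.55]
[ 0.446 -0.239  0.254] [-0.72  0.27  1.55 -0.    1.33  2.4 ]
[ 0.446 -0.239  0.114] [-0.72  0.43  1.72 -0.    0.99  2.4 ]
[ 0.521 -0.237  0.226] [-0.63  0.43  1.39 -0.    1.32  2.49]
[ 0.634 -0.235  0.246] [-0.53  0.67  0.96 -0.    1.51  2.6 ]
[ 0.634 -0.235  0.346] [-0.53  0.66  0.73 -0.    1.75  2.6 ]
[ 0.545 -0.207  0.073] [-0.56  0.63  1.51 -0.    1.   -2.15]
[ 0.546 -0.267  0.073] [-0.65  0.67  1.43 -0.    1.04 -2.24]
[ 0.546 -0.267  0.25 ] [-0.65  0.5   1.23 -0.    1.42 -2.24]
[ 0.545 -0.207  0.073] [-0.56  0.63  1.51 -0.    1.    0.99]
[ 0.546 -0.267  0.073] [-0.65  0.67  1.43 -0.    1.04  0.91]
[ 0.546 -0.267  0.25 ] [-0.65  0.5   1.23 -0.    1.42  0.91]
{'clock': 3.533, 'joints': [-0.722, 0.351, 1.667, 0.0, 1.123, -0.741], 'position': [0.447, -0.239, 0.151], 'contact_force': [-0.681, -0.202, 1.429], 'finger_gap': 0.998, 'gripper_force': 0.0}
```

View pics/c2.png

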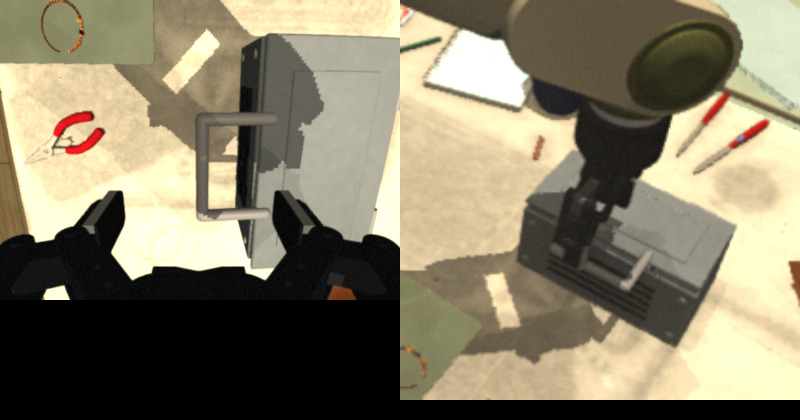

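The wrist view shows the bar from about (283,165) to (287,298) in full-frame pixels, with the open inner finger above the flap. To keep that finger clear I'll go down shifted toward the robot, close softly, then centre on the bar.

Run:
```python
from h import *
d=np.load('pics/w1.png.npz'); g={k:d[k] for k in d}
e=np.array([-np.sin(HW),np.cos(HW),0])*.04
for a in(.08,.112,.15): print(a,project(g,[bar(a)+e,bar(a)-e]).round(1).tolist(), bar(a).round(4))
for u in((283,165),(287,298)): print(atz(g,u,bar(A0)[2]).round(4))
```

```text
0.08 [[276.7, 166.8], [276.8, 301.0]] [ 0.4456 -0.2386  0.109 ]
0.112 [[277.9, 168.5], [277.9, 305.6]] [ 0.4463 -0.2385  0.114 ]
0.15 [[279.8, 170.7], [279.6, 311.4]] [ 0.4472 -0.2385  0.1199]
[ 0.4481 -0.1967  0.114 ]
[ 0.4521 -0.2734  0.114 ]
```

Run:
```python
from h import *
d=np.load('pics/w1.png.npz'); g={k:d[k] for k in d}
im=cv2.GaussianBlur(cv2.imread('pics/w1.png',0),(3,3),0).astype(float)
for r in(180,200,215,230,245,260,275,285): print(r,im[r,266:304:2].astype(int).tolist())
for c in(300,315,330,345): print(c,'arms',im[150:184:2,c].astype(int).tolist(),im[284:318:2,c].astype(int).tolist())
```

```text
180 [76, 77, 76, 71, 55, 55, 60, 64, 67, 70, 67, 62, 56, 62, 74, 79, 81, 81, 81]
200 [75, 79, 81, 75, 57, 55, 61, 64, 68, 70, 66, 63, 56, 65, 74, 80, 79, 73, 70]
215 [149, 148, 153, 146, 87, 57, 61, 65, 67, 69, 67, 63, 57, 67, 78, 82, 86, 85, 82]
230 [161, 163, 163, 154, 95, 57, 61, 64, 67, 68, 66, 63, 65, 119, 153, 157, 158, 158, 158]
245 [166, 169, 170, 162, 98, 56, 60, 63, 65, 68, 65, 63, 64, 116, 144, 148, 149, 152, 153]
260 [179, 180, 180, 175, 116, 58, 59, 63, 65, 66, 66, 62, 73, 140, 167, 166, 165, 164, 164]
275 [170, 173, 172, 168, 109, 55, 59, 64, 66, 66, 66, 61, 72, 141, 171, 173, 174, 175, 173]
285 [146, 149, 153, 151, 100, 55, 60, 62, 65, 66, 65, 61, 76, 135, 156, 160, 160, 161, 160]
300 arms [90, 91, 90, 84, 63, 62, 67, 71, 72, 73, 68, 64, 56, 60, 76, 81, 81] [162, 159, 151, 141, 94, 46, 51, 59, 66, 74, 73, 85, 123, 161, 178, 181, 181]
315 arms [82, 82, 83, 79, 62, 65, 72, 78, 83, 85, 80, 72, 62, 74, 90, 88, 88] [153, 151, 146, 130, 67, 58, 80, 101, 121, 137, 134, 126, 138, 177, 188, 190, 191]
330 arms [83, 85, 86, 76, 60, 66, 73, 78, 82, 83, 77, 72, 65, 81, 99, 101, 102] [47, 45, 54, 56, 46, 65, 88, 109, 128, 137, 131, 127, 157, 189, 191, 190, 190]
345 arms [8, 7, 7, 21, 51, 66, 71, 77, 82, 82, 77, 70, 55, 25, 10, 8, 10] [24, 24, 25, 31, 50, 74, 96, 116, 131, 133, 127, 101, 43, 29, 29, 28, 28]
```

```bash
sed -i 's/^HX,HY,HW,A0=.*/HX,HY,HW,A0=0.5475,-0.2367,0.0185,0.09/' h.py
python3 - <<'E'
from h import *
ex=np.array([np.cos(HW),np.sin(HW),0]); b=bar(A0); print(b)
t=b-.012*ex-[0,0,.013]
env.movel(t+[0,0,.04]); print(env.movel(t,velocity=.08,guard=8)); s=st()
env.close_gripper(20); s=st()
print(env.movel(b-[0,0,.013],velocity=.05)); st()
env.close_gripper(30); st()
save('scene','pics/s2.png'); save('wrist','pics/w2.png')
a=cv2.imread('pics/w2.png'); b=cv2.imread('pics/s2.png')[200:350,310:460]
o=np.zeros((400,800,3),np.uint8); o[:300,:400]=cv2.resize(a,(400,300)); o[:400,400:]=cv2.resize(b,(400,400)); cv2.imwrite('pics/c3.png',cv2.convertScaleAbs(o,alpha=1.5))
E
```

```text
[ 0.44762099 -0.23854797  0.11058509]
False
{'clock': 4.542, 'joints': [-0.738, 0.405, 1.749, -0.0, 0.987, -0.756], 'position': [0.436, -0.239, 0.098], 'contact_force': [-0.496, 0.31, -0.05], 'finger_gap': 1.0, 'gripper_force': 0.0}
{'clock': 5.267, 'joints': [-0.733, 0.405, 1.744, 0.011, 0.977, -0.756], 'position': [0.442, -0.239, 0.1], 'contact_force': [40.303, 8.324, -6.352], 'finger_gap': 0.264, 'gripper_force': 19.953}
False
{'clock': 5.658, 'joints': [-0.72, 0.425, 1.718, 0.002, 0.995, -0.74], 'position': [0.449, -0.239, 0.098], 'contact_force': [12.104, 2.489, -0.573], 'finger_gap': 0.102, 'gripper_force': 23.218}
{'clock': 5.875, 'joints': [-0.72, 0.425, 1.718, 0.003, 0.995, -0.74], 'position': [0.449, -0.239, 0.098], 'contact_force': [11.399, 1.906, -1.437], 'finger_gap': 0.097, 'gripper_force': 30.137}
```

View pics/c3.png

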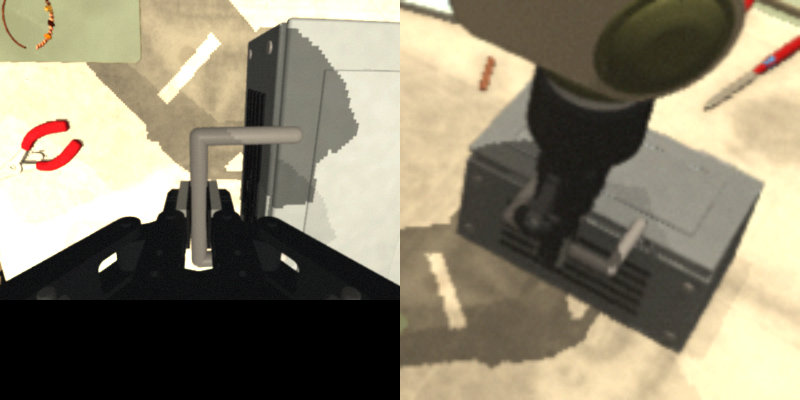

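The fingers are round the bar, at about (200,205) in the wrist half. Finger gap is 0.097, which fits its 10 mm thickness. Now swinging the flap open.

```bash
sed -i 's/^HX,HY,HW,A0=.*/HX,HY,HW,A0=0.5493,-0.2367,0.0185,0.09/' h.py
python3 - <<'E'
from h import *
D=np.array([0,0,.013])
for a in np.linspace(A0,1.75,13)[1:]:
    env.movel(bar(a)-D,velocity=.15); s=monitor.sense(); print(round(a,2),(s['position']-bar(a)+D).round(4),s['contact_force'].round(1),round(float(s['finger_gap']),3))
st()
g=save('scene','pics/s3.png'); b=g['frame'][100:350,250:500,::-1]; cv2.imwrite('pics/c4.png',cv2.convertScaleAbs(cv2.resize(b,(500,500)),alpha=1.5))
E
```

```text
0.23 [-0.0007 -0.0001  0.0001] [-2.8 -1.  -0.2] 0.097
0.37 [-0.0015 -0.0001 -0.    ] [-8.9 -1.5  4.3] 0.101
0.5 [-0.0023 -0.0001  0.0002] [-15.8  -0.1   9.5] 0.098
0.64 [-0.0029 -0.0001  0.0009] [-23.2   0.8  17.3] 0.101
0.78 [-0.0031 -0.0002  0.0023] [-27.8   3.7  26.8] 0.097
0.92 [-0.0016 -0.0003  0.0033] [-21.1   4.2  27.9] 0.105
1.06 [-0.0004 -0.0002  0.0037] [-14.2   4.4  26.8] 0.096
1.2 [ 0.0006 -0.0001  0.0034] [-6.3  4.3 21.6] 0.098
1.34 [0.001 0.    0.003] [-4.2  4.2 17.8] 0.099
1.47 [0.0012 0.0002 0.0023] [-0.8  1.7 13.9] 0.102
1.61 [0.0012 0.0003 0.0015] [1.7 3.3 9.9] 0.1
1.75 [0.0013 0.0002 0.001 ] [2.5 2.5 7.5] 0.098
{'clock': 9.483, 'joints': [-0.524, 0.675, 0.937, 0.002, 1.526, -0.544], 'position': [0.639, -0.235, 0.234], 'contact_force': [2.476, 2.475, 7.465], 'finger_gap': 0.098, 'gripper_force': 32.721}
```

View pics/c4.png

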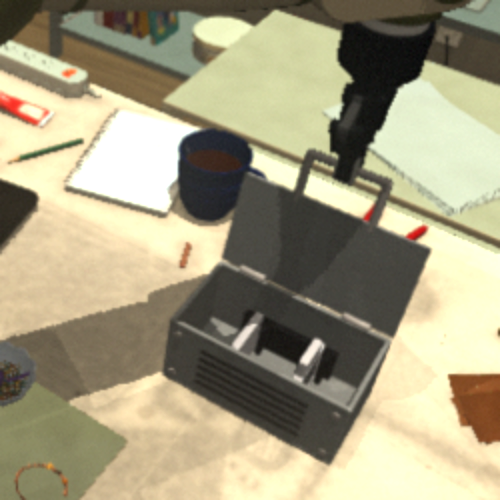

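The flap is standing open (bar at about (345,170)), and two plates are visible inside the box at (245,330) and (312,355). Releasing and looking into the box.

Run:
```python
from h import *
env.release(); p=monitor.sense()['position']; env.movel(p+[0,0,.09],velocity=.25)
env.reach(hw(0,0,.30),down(HW-np.pi/2)); st()
save('wrist','pics/w4.png'); save('top','pics/t4.png'); save('scene','pics/s4.png')
a=cv2.imread('pics/w4.png'); t=cv2.imread('pics/s4.png')[150:350,300:460]
o=np.zeros((420,800,3),np.uint8); o[:360,:480]=cv2.resize(a,(480,360)); o[:400,480:]=cv2.resize(t,(320,400)); cv2.imwrite('pics/c5.png',cv2.convertScaleAbs(o,alpha=1.7))
```

```text
{'clock': 12.108, 'joints': [-0.602, 0.447, 1.132, 0.0, 1.563, 0.949], 'position': [0.549, -0.237, 0.3], 'contact_force': [0.496, -0.067, -0.035], 'finger_gap': 1.003, 'gripper_force': 0.0}
```

View pics/c5.png

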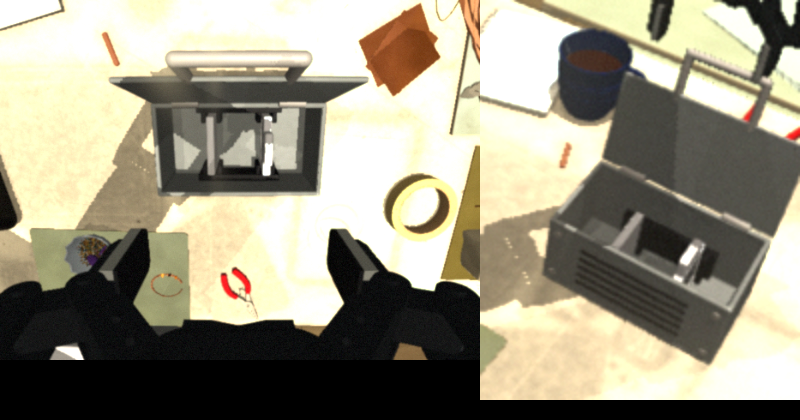

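Run:
```python
import cv2,numpy as np
a=cv2.imread('pics/w4.png')[110:240,170:390]
b=cv2.imread('pics/s4.png')[235:295,355:425]
o=np.zeros((590,800,3),np.uint8);o[:325,:550]=cv2.resize(a,(550,325),interpolation=2); o[:180,560:770]=cv2.resize(b,(210,180),interpolation=2)
cv2.imwrite('pics/c6.png',o)
```

```text
(no output)
```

View pics/c6.png

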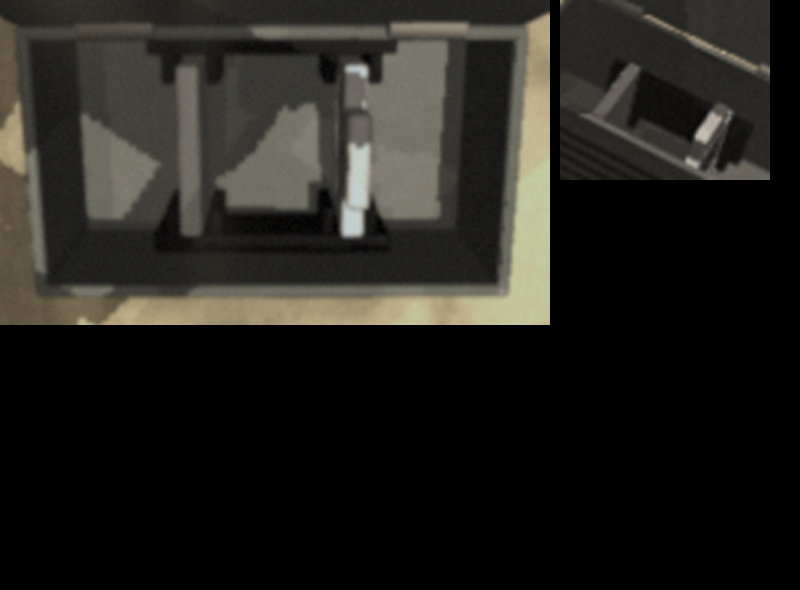

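The tabbed plate is the right-hand one (tab centre at full-frame (313.6,174)), and the blank is on the left.

Run:
```python
from h import *
d=np.load('pics/w4.png.npz'); g={k:d[k] for k in d}
for c,z in(((359,112),.083),((358,208),.083),((359,160),.083),((352,65),.061),((352,235),.061),((190,67),.061),((190,235),.061),((38,295),.092),((510,295),.092),((18,28),.092),((527,28),.092)):
    print(c,atz(g,np.array(c)/2.5+[170,110],z).round(4))
print(hw(0,-.036,.083),hw(-.056,.1,.092),hw(-.056,-.1,.092))
```

```text
(359, 112) [ 0.5702 -0.2718  0.083 ]
(358, 208) [ 0.53   -0.2733  0.083 ]
(359, 160) [ 0.5504 -0.2727  0.083 ]
(352, 65) [ 0.5869 -0.2701  0.061 ]
(352, 235) [ 0.5119 -0.2735  0.061 ]
(190, 67) [ 0.5847 -0.2015  0.061 ]
(190, 235) [ 0.5105 -0.2011  0.061 ]
(38, 295) [ 0.492  -0.1396  0.092 ]
(510, 295) [ 0.4959 -0.3381  0.092 ]
(18, 28) [ 0.6016 -0.1377  0.092 ]
(527, 28) [ 0.6054 -0.3343  0.092 ]
[ 0.54996596 -0.27269384  0.083     ] [ 0.49145969 -0.13775305  0.092     ] [ 0.49515948 -0.33771883  0.092     ]
```

Run:
```python
from h import *
ey=np.array([-np.sin(HW),np.cos(HW),0]); tab=np.array([.5500,-.2727,.056])
t=tab+.005*ey
env.movel(t+[0,0,.10],velocity=.2); print(env.movel(t,velocity=.08,guard=8)); st()
env.close_gripper(20); st(); env.movel(tab,velocity=.05); env.close_gripper(60); st()
save('wrist','pics/w5.png')
env.movel(tab+[0,0,.03],velocity=.05); st()
env.movel(tab+[0,0,.25],velocity=.12); st()
save('scene','pics/s6.png')
a=cv2.imread('pics/w5.png'); b=cv2.imread('pics/s6.png')[40:360,240:500]
o=np.zeros((420,800,3),np.uint8); o[:345,:460]=cv2.resize(a,(460,345)); o[:420,460:]=cv2.resize(b,(340,420)); cv2.imwrite('pics/c7.png',cv2.convertScaleAbs(o,alpha=1.5))
```

```text
False
{'clock': 14.542, 'joints': [-0.644, 0.677, 1.414, 0.0, 1.049, 0.908], 'position': [0.55, -0.268, 0.057], 'contact_force': [-0.19, -0.393, -0.187], 'finger_gap': 0.998, 'gripper_force': 0.0}
{'clock': 15.275, 'joints': [-0.646, 0.678, 1.413, -0.003, 1.046, 0.908], 'position': [0.55, -0.27, 0.056], 'contact_force': [1.173, -11.128, -3.639], 'finger_gap': 0.112, 'gripper_force': 19.284}
{'clock': 15.742, 'joints': [-0.65, 0.682, 1.407, 0.0, 1.053, 0.901], 'position': [0.55, -0.272, 0.056], 'contact_force': [-0.504, 0.242, -0.81], 'finger_gap': 0.106, 'gripper_force': 59.452}
{'clock': 16.542, 'joints': [-0.651, 0.644, 1.385, -0.0, 1.112, 0.901], 'position': [0.55, -0.273, 0.086], 'contact_force': [-0.267, -0.198, -0.559], 'finger_gap': 0.105, 'gripper_force': 59.452}
{'clock': 18.525, 'joints': [-0.651, 0.485, 1.061, 0.0, 1.597, 0.901], 'position': [0.55, -0.273, 0.305], 'contact_force': [-0.716, 1.17, -1.044], 'finger_gap': 0.102, 'gripper_force': 59.451}
```

View pics/c7.png

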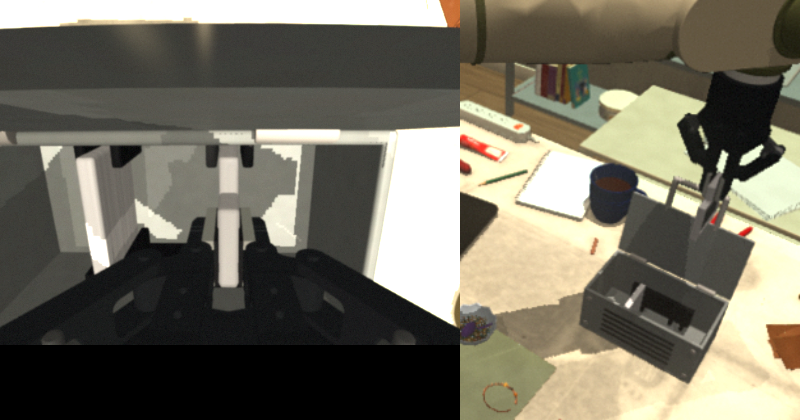

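The plate is held by its tab and clear of the box. The blank is still in its slot at about (632,298), and the flap is open. Carrying it to the tray.

Run:
```python
from h import *
q=down(np.radians(9.5)-np.pi/2); T=np.array([.510,.2065,.164])
p=monitor.sense()['position']
env.movel(p+[-.04,0,.02],velocity=.15)
env.movel(T+[0,0,.15],velocity=.2,frame=q); env.movel(T,velocity=.12); env.hold(1); st()
for n in('scene','top'): save(n,f'pics/{n}9.png')
b=cv2.imread('pics/scene9.png'); t=cv2.imread('pics/top9.png')[150:290,160:430]
o=np.zeros((600,800,3),np.uint8); o[:345,:460]=cv2.resize(b,(460,345)); o[350:558,:400]=cv2.resize(t,(400,208)); o[:400,460:]=cv2.resize(b[90:290,120:290],(340,400)); cv2.imwrite('pics/c8.png',cv2.convertScaleAbs(o,alpha=1.6))
```

```text
{'clock': 23.975, 'joints': [0.172, 0.427, 1.517, -0.0, 1.197, 1.577], 'position': [0.51, 0.206, 0.164], 'contact_force': [0.209, 1.045, -0.829], 'finger_gap': 0.107, 'gripper_force': 59.338}
```

View pics/c8.png

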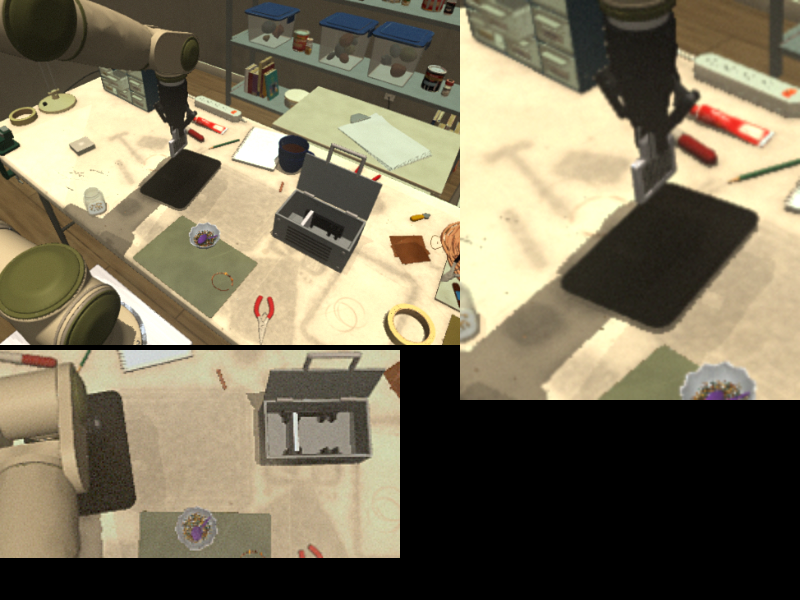

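Run:
```python
from h import *
d=np.load('pics/scene9.png.npz'); g={k:d[k] for k in d}
u=np.array([np.cos(np.radians(9.5)),np.sin(np.radians(9.5)),0])*.038
c=np.array([.51,.2065,.114]); print(project(g,[c-u,c+u,c-u+[0,0,.055],c+u+[0,0,.055]]).round(1))
print(job.hand_in())
```

```text
[[209.2 192.5]
 [226.9 175.6]
 [206.9 173.6]
 [225.3 157.1]]
the job is handed in; nothing more can be done
None
```

I've handed the job in. The flap is open, and the gripper is holding the filter plate still and upright over the middle of the tray, its lower edge about 10 cm above it. The blank plate is still in its slot, and the dish, jar and mug were not touched.

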